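# Rock a stuck taper plug out of its valve and mount it for lapping

### The arm

A 6-joint arm with a two-finger parallel gripper is mounted at the origin on the work surface. World frame = base frame: x ahead of the robot, y to its left, z up, the work surface at z = 0. Lengths are in m, angles in rad, forces in N, time in s.
With the tool pointing down it reaches from about 0.325 to 0.9 m from the base axis. Payload 6.1 kg.
Tool frame: the origin (TCP) lies midway between the tips of the shut fingers; the grasp point (between the pads) lies 19 mm behind it; x points along the fingers, y is the direction in which the jaws open and shut, and the axes are right-handed (so a half turn about x gives the same grasp; the last joint's range is limited). The gripper opens to 85 mm and grips with 20 to 120 N. Pads are 22 mm wide; open, the fingers measure 114 mm over their backs; the gripper's body (76 mm by 85 mm) begins 54 mm behind the grasp point. The pads swing forward as they close: fully open they stand 13 mm farther back than shut.
Start: joints at [-1.329, 0.22, 1.526, -0, 1.395, -0.126], TCP at [0.225, -0.583, 0.231] pointing down, gripper open.
Joint ranges: [-2.98, 2.98], [-0.91, 2.08], [0.09, 2.57], [-1.24, 4.39], [0.2, 2.65], [-2.68, 2.68]. Speed limits (rad/s): [2.57, 2.57, 3.01, 3.14, 3.14, 3.14].

### API

Orientations are given as [roll, pitch, yaw] about the fixed x, y, z axes, in that order (R = Rz(yaw) Ry(pitch) Rx(roll)).
In Python, from plant import movep, move_l, set_joints, gripper_to, hold, inverse_kinematics, observe, get_image, get_calibration, Unreachable, job_done gives the robot as it stands. Calls block until the motion is done:
- movep(position, orientation): joint-space move of the TCP to a pose.
- move_l(position, feed=0.15, rotation=None, max_force=None): straight line of the TCP; rotation=None keeps the orientation; feed is the mean speed in m/s. With max_force (N) it stops when the force on the tool has changed by that much, and returns True; else False.
- set_joints(angles): joint-space move.
- gripper_to(opening, f_grip=None): finger opening in m; f_grip is the grip in N (None keeps the last); returns when the fingers have stopped.
- hold(seconds).
- inverse_kinematics(position, orientation): joint angles nearest the present ones, or None.
- observe(): the state.
- get_image(name): name is "scene" or "top" or "wrist"; returns (picture, depth): 384x512x3 uint8, red, green, blue; 384x512 float32, m along the optical axis (not along the pixel's ray), 0 where there is no reading.
- get_calibration(name): a dict with "intrinsics" (3x3 intrinsics, pixels), "world_from_camera" (4x4, takes a point from camera to world coordinates). Camera axes: x right, y down, z forward; pixel columns grow to the right and rows downward; lengths in m; the calibration is good to about 2 mm. The wrist camera is an equidistant fisheye: a pixel r from the principal point sees the ray r / f radians off the axis. A picture is of the moment at which its call begins: read the wrist's pose just before it. get_calibration takes no time and is no camera call; for the wrist camera it gives the pose at the moment of the call.
A pose or a line that the arm cannot do raises Unreachable and nothing moves.
- job_done(): hands the job in, once; it reports no verdict.
The state is a dict: "time_s": time; "q": joint angles; "joint_velocities": joint speeds; "joint_torque": joint torques, N m; "eef_pos": TCP position; "tcp_rot": TCP orientation; "ft_force": force on the tool from outside, world axes, zero at the start; "torque": the same for the moment, N m; "opening": finger opening in m.
Only numpy, scipy, OpenCV 4.12 (cv2) and the standard library are available. Lean on these libraries where they do the work, as an engineer would, in place of code of your own. Each camera call takes 0.05 s, during which the arm holds its last target.

### The job

The tapered plug has stuck in the brass valve that lies in the steel stand: rock it from side to side along the pipe while easing it upward, until it comes free, without hauling the valve out of its stand. Then turn the plug over and mount it on the lapping machine, stem down in the taper socket of the spindle and drive slots fully home over the two dogs, and let go of it. Leave the brass nut, the spanner and the paste jar where they are.

Things in the scene. Friction and masses are not known exactly. Their poses are not given: they have to be found in the camera images.
- stand: Fixed steel stand, base 220 x 110 x 12 mm, with two U saddles 70 mm either side of its middle along its x; their floors are 30 mm up, side lugs to 54 mm. The valve just lies in them, open at the top. Origin: centre of the underside.
- valve: Loose brass valve, 2.4 kg, 176 mm long along its x (the pipe run), hexagon ends 46 mm, lying in the saddles at x = +-70 mm. Upright barrel 86 mm across, rim at z = 88, bore radius 29. A sprung plastic sleeve near the top of the bore grips the plug; a straight pull needs more than the valve's weight and lifts it too. Tips least when rocked along its x. Origin: centre of the underside.
- plug: Loose steel plug 128 mm long, 0.6 kg. Origin: underside of its collar (radius 34, z 0 to 8; at the start it lies on the valve's rim), z to the stem, x along the slots, at the start as the valve's. Taper below: radius 23 at z = 0 to 18 at z = -60. Square head 44 mm, z 8 to 44; slots 13 wide, 8 deep in its end. Tapered stem, radius 12 to 8, z 44 to 68. Lug at +y, between two stop pins.
- plug_stem (a point): Tip of the plug's stem, on its axis at z = 68 mm of the plug. The plug can be tilted about 10 degrees each way in the bore about a point 10 mm below its collar; rocked and raised, it is loose once about 18 mm up and clear of the valve (7 mm pins included) once 70 mm up.
- rest: Fixed wooden rest for laying the plug down on its side: board 150 x 80 x 14 mm with two upright V-notched posts 44 mm wide, 14 thick. Origin: centre of the underside. A plug in it lies level, its axis 60 mm up along the rest's x, stem towards +x and its own origin over the rest's origin: one V at x = -45 under the taper, the other at x = +56 under the stem.
- lapper: Fixed lapping machine, cast housing 150 x 150 mm, its top 56 mm up (boss to 64); a round spindle nose (radius 30) in the middle points up. Origin: centre of the underside, under the spindle axis.
- nose_face (a point): Centre of the nose's flat top face, 94 mm up, on the spindle axis; x along the line of the two dogs. Taper socket in it, 26 mm across at the mouth, 30 deep, 17 at the bottom. Two dogs stand 6.5 mm above the face, 16 to 27 mm each side of the axis along x, 9.5 mm wide. Seated, the plug is upside down, its head's end on this face (its origin 44 mm above it), its x along this x, either way round.
- nose (a joint): Angle of the spindle nose, rad, counter-clockwise seen from above, 0 = dogs along the machine's x. Turns stiffly (0.25 N m), at most 1 rad each way; it may be moved.
- cap_nut: Bystander: loose brass hexagon nut, 60 mm across the corners, 30 mm high. Origin: centre of the underside.
- spanner: Bystander: loose steel spanner lying flat, 150 mm long along its x.
- paste: Bystander: loose closed jar of lapping paste, 64 mm across, 62 mm high. Origin: centre of the underside.
Mind the look-alikes: they are no part of the job. There is more than one size of the plug; the one meant has the size given above.

How it is judged:
On the way, in this order (a step that is already met when the one before it is completed fails the run):
1. the plug, still in the valve, is tipped along the pipe, stem towards the valve's +x end (tip over 4 mm off centre) (x of plug_stem in the frame of valve above 0.004 m and z of plug in the frame of valve below 0.12 m), for 0.04 s.
2. still in the valve, it is tipped the other way, towards -x, as far (x of plug_stem in the frame of valve below -0.004 m and z of plug in the frame of valve below 0.12 m), for 0.04 s.
3. the plug is drawn clear above the valve, which still lies in its stand (z of plug in the frame of valve above 0.158 m and distance of valve from where it was at the start of the episode below 0.015 m), for 0.1 s.
At the end, for the whole second after the job is handed in: the plug stands upside down on the nose, upright within 3.5 degrees, centred within 4 mm, slots over the dogs (its head's end within 2.5 mm of the face), at rest; the valve lies upright in its stand, moved under 15 mm, and the nut, spanner and jar moved under 30 mm (angle between plug's own z axis and vertical above 3.08 rad and z of plug in the frame of nose_face below 0.0465 m and horizontal distance between plug and nose_face below 0.004 m and angle between the x axis of plug and the x axis of nose_face, either way round below 0.3 rad and linear speed of plug below 0.01 m/s and distance of valve from where it was at the start of the episode below 0.015 m and angle between valve's own z axis and vertical below 0.1 rad and distance of each of cap_nut, spanner, paste from where it was at the start of the episode below 0.03 m); the robot touches nothing.
It fails at once if the valve is hauled or dragged more than 15 mm from where it lay (distance of valve from where it was at the start of the episode above 0.015 m).
It fails at once if the nut, the spanner or the paste jar is pushed more than 30 mm (distance of any of cap_nut, spanner, paste from where it was at the start of the episode above 0.03 m).
It also fails if it takes over 72 s, if anything falls off the work surface, if the arm or the gripper's body presses on something with over 40 N, if the wrist force passes 120 N, or if a joint passes its speed limit or range.

## Working session

There is one attempt and no reset: what is moved stays moved. The work goes in short steps, each a Python script; the robot and the scene stay as the last script left them, time stands still between calls to the robot, and variables do not carry over. Pictures are saved under pics/ and viewed, and the job is handed in when it is done.

```bash
ls; mkdir -p pics; python3 - <<'E'
from plant import *
import cv2,numpy as np
print(observe())
for n in("scene","top","wrist"):
    im,d=get_image(n); c=get_calibration(n)
    print(n,c)
    cv2.imwrite(f"pics/{n}0.png",im[:,:,::-1]); np.savez(f"pics/{n}0.npz",im=im,d=d,K=c["intrinsics"],T=c["world_from_camera"])
E
```

```text
pics
{'time_s': 0.0, 'q': array([-1.32909844e+00,  2.21203131e-01,  1.52757816e+00,  1.42758134e-06,
        1.39469580e+00, -1.26097506e-01]), 'joint_velocities': array([-0.00041216, -0.00113041,  0.00026956, -0.0007767 ,  0.00056088,
       -0.00040958]), 'joint_torque': array([ 8.67280542e-04, -4.96899354e+01, -3.89391804e+01, -1.14952468e-04,
        1.09733571e-02,  3.90938192e-05]), 'eef_pos': array([ 0.22458154, -0.5826291 ,  0.23023092]), 'tcp_rot': array([-1.69763943,  1.56891189,  1.81174837]), 'ft_force': array([-0.29508738, -0.1016277 ,  0.2972938 ]), 'torque': array([ 0.00673107,  0.00777193, -0.03441173]), 'opening': 0.08551935402969495}
scene {'intrinsics': array([[432.75665608,   0.        , 255.48413902],
       [  0.        , 432.75665608, 184.51923273],
       [  0.        ,   0.        ,   1.        ]]), 'world_from_camera': array([[-0.85995504,  0.3284448 , -0.39064222,  1.15885729],
       [ 0.50991643,  0.52067138, -0.68475291,  0.8825038 ],
       [-0.02150731, -0.7880516 , -0.61523338,  0.91237059],
       [ 0.        ,  0.        ,  0.        ,  1.        ]]
[... 186 characters left out ...]
om_camera': array([[-0.02871841, -0.9956996 ,  0.08807696,  0.57240893],
       [-0.9995048 ,  0.02747062, -0.01534689,  0.00725402],
       [ 0.01286136, -0.08847408, -0.99599544,  1.10506213],
       [ 0.        ,  0.        ,  0.        ,  1.        ]])}
wrist {'intrinsics': array([[297.31863964,   0.        , 250.72808485],
       [  0.        , 297.31863964, 192.02812031],
       [  0.        ,   0.        ,   1.        ]]), 'world_from_camera': array([[ 0.35843329, -0.89109334, -0.27834913,  0.29517599],
       [-0.93355471, -0.342477  , -0.10575967, -0.55574789],
       [-0.00108644,  0.29776192, -0.95463954,  0.37340731],
       [ 0.        ,  0.        ,  0.        ,  1.        ]])}
```

View pics/scene0.png

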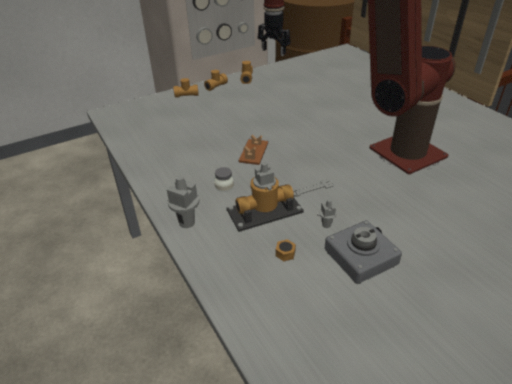

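View pics/top0.png

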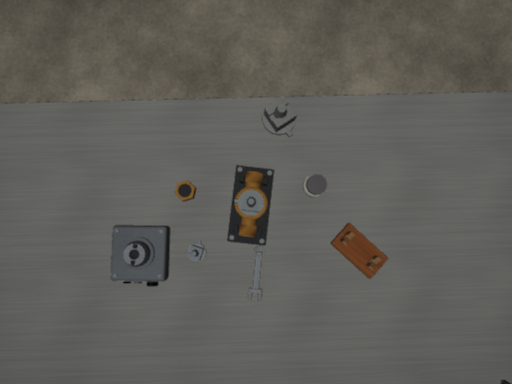

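View pics/wrist0.png

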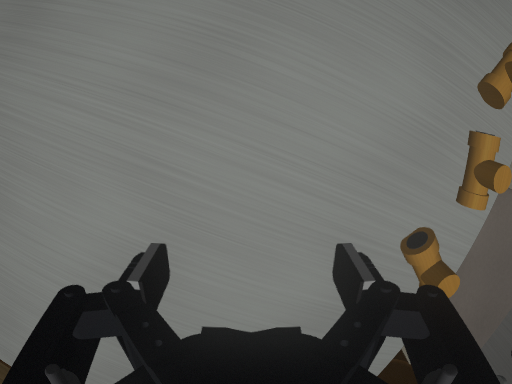

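The scene view shows three plugs: a large one standing free at scene (185,205), a small one standing free at (327,213), and one in the valve at (264,180), top (251,202). The plug in the valve fits the description, since it has its collar on the rim of a valve lying in the stand. I'll confirm that with enlarged crops and measure it.

```bash
cat > h.py <<'E'
import numpy as np,cv2
def load(n):
    z=np.load(f"pics/{n}.npz"); return z["im"],z["d"],z["K"],z["T"]
def px2plane(K,T,u,v,z):
    r=T[:3,:3]@np.array([(u-K[0,2])/K[0,0],(v-K[1,2])/K[1,1],1]); o=T[:3,3]
    return o+r*(z-o[2])/r[2]
def cloud(d,K,T):
    v,u=np.mgrid[:d.shape[0],:d.shape[1]]
    P=np.stack([(u-K[0,2])/K[0,0]*d,(v-K[1,2])/K[1,1]*d,d],-1)
    return P@T[:3,:3].T+T[:3,3]
E
python3 - <<'E'
from h import *
im,d,K,T=load("top0")
c=im[150:260,190:310,::-1]; c=cv2.resize(c,None,fx=5,fy=5,interpolation=cv2.INTER_CUBIC); cv2.imwrite("pics/c1.png",c)
c=im[210:300,90:220,::-1]; c=cv2.resize(c,None,fx=5,fy=5,interpolation=cv2.INTER_CUBIC); cv2.imwrite("pics/c2.png",c)
im,d,K,T=load("scene0")
c=im[140:290,160:420,::-1]; c=cv2.resize(c,None,fx=3,fy=3,interpolation=cv2.INTER_CUBIC); cv2.imwrite("pics/c3.png",c)
E
```

```text
(no output)
```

View pics/c1.png

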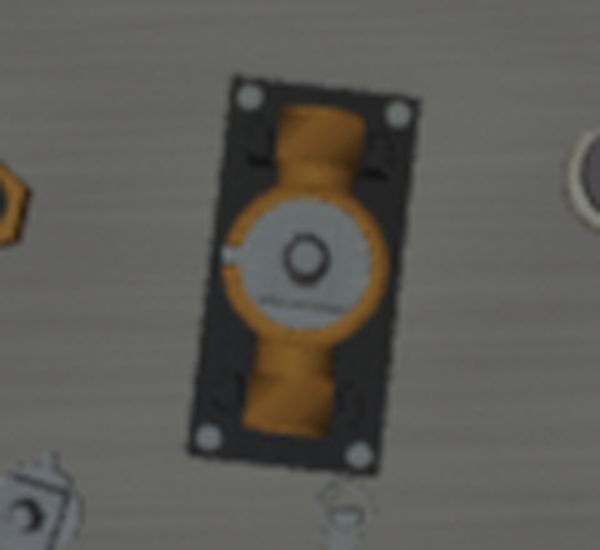

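View pics/c2.png

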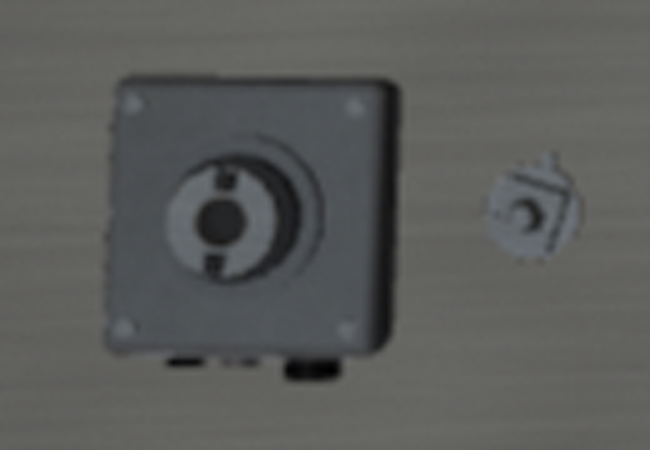

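View pics/c3.png

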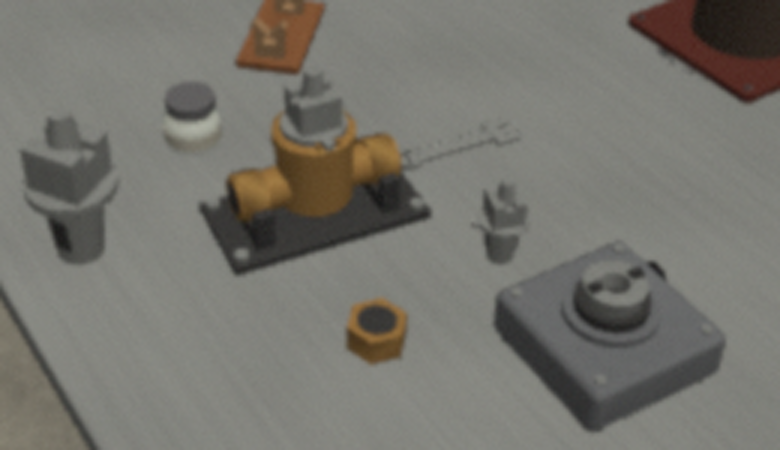

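The crops confirm it: the plug in the valve at top (251,202) has its collar on the rim and its lug towards world +y (image left), so the valve's +x is roughly world +x. I'll grasp the head from the side with the tool horizontal along valve y. Rocking and turning the plug over are then both plain tool rolls. Next I'll measure the positions.

```bash
python3 - <<'E'
from h import *
im,d,K,T=load("top0"); P=cloud(d,K,T)
ims,ds,Ks,Ts=load("scene0"); Ps=cloud(ds,Ks,Ts)
hsv=cv2.cvtColor(im,cv2.COLOR_RGB2HSV)
# heights near things
for n,(u,v) in dict(stem=(251,202),collar=(243,196),nosef=(127,254),sock=(134,254),house=(120,235),jar=(317,185),nut=(193,190),table=(300,300)).items(): print(n,P[v,u].round(4))
# stem tip: topmost points in the plug region
def region(P,lo,hi):
    m=np.isfinite(P).all(-1)
    return m&(P>lo).all(-1)&(P<hi).all(-1)
c=P[202,251]
for nm,Q in(("top",P),("scene",Ps)):
    m=region(Q,[c[0]-.06,c[1]-.06,.07],[c[0]+.06,c[1]+.06,.25]);q=Q[m]
    print(nm,np.histogram(q[:,2],bins=np.arange(.07,.22,.005)))
    for lo,hi in((.178,.21),(.155,.17),(.119,.13)):
        s=q[(q[:,2]>lo)&(q[:,2]<hi)]; print(lo,len(s),s.mean(0).round(4) if len(s) else 0,s.min(0) if len(s) else 0,s.max(0) if len(s) else 0)
# orange valve mask axis
m=((hsv[...,0]>8)&(hsv[...,0]<22)&(hsv[...,1]>120)).astype(np.uint8); m2=np.zeros_like(m); m2[160:245,225:280]=m[160:245,225:280]
cs,_=cv2.findContours(m2,cv2.RETR_EXTERNAL,cv2.CHAIN_APPROX_NONE); print([ (cv2.contourArea(x)) for x in cs])
# stand dark mask min area rect at z=.012
ms=((hsv[...,2]<50)).astype(np.uint8); m3=np.zeros_like(ms); m3[160:250,222:280]=ms[160:250,222:280]|m2[160:250,222:280]
cs,_=cv2.findContours(m3,cv2.RETR_EXTERNAL,cv2.CHAIN_APPROX_NONE); big=max(cs,key=cv2.contourArea)
r=cv2.minAreaRect(big); print("rect",r); b=cv2.boxPoints(r); W=np.array([px2plane(K,T,*p,.012) for p in b]); print(W.round(4),W.mean(0))
# nose
m=region(P,[.3,.2,.088],[.6,.4,.097]);q=P[m];print("nose",len(q),q.mean(0),q.min(0),q.max(0))
m=region(P,[.3,.2,.05],[.6,.4,.0605]);q=P[m];print("house",len(q),cv2.minAreaRect(q[:,:2].astype(np.float32)))
# scene nose
m=region(Ps,[.3,.2,.085],[.6,.4,.097]);q=Ps[m];print("nose s",len(q),q.mean(0),q.min(0),q.max(0))
# obstacles: orientation of other things
E
```

```text
stem [ 0.6247 -0.001   0.1874]
collar [0.6417 0.0181 0.1615]
nosef [0.5032 0.3259 0.0935]
sock [0.5015 0.3127 0.0767]
house [0.5523 0.3569 0.0553]
jar [ 0.6741 -0.1861  0.0576]
nut [0.6723 0.1605 0.0294]
table [ 0.3523 -0.1344 -0.003 ]
top (array([ 75,  34,   0,   0,   0,   0,   1,   0,  18, 249, 124, 141,   3,
         2,   1,   2,  30,  50, 160,  16,  10,   6,  18,  24,   0,   0,
         0,   0,   0]), array([0.07 , 0.075, 0.08 , 0.085, 0.09 , 0.095, 0.1  , 0.105, 0.11 ,
       0.115, 0.12 , 0.125, 0.13 , 0.135, 0.14 , 0.145, 0.15 , 0.155,
       0.16 , 0.165, 0.17 , 0.175, 0.18 , 0.185, 0.19 , 0.195, 0.2  ,
       0.205, 0.21 , 0.215]))
0.178 44 [ 0.6261 -0.0011  0.1846] [ 0.61779743 -0.00842501  0.1780277 ] [0.63494609 0.00624781 0.18821378]
0.155 226 [ 0.6258 -0.0017  0.1616] [ 0.60338738 -0.02412441  0.15500441] [0.64901757 0.02146516 0.16976403]
0.119 303 [0.6251 0.0008 0.1244] [ 0.58941376 -0.04286362  0.11902355] [0.66507122 0.03956367 0.12977457]
scene (array([ 85,  53,  39,  22,  40,  27,  16,  39,  40, 105,  50,  96,  23,
        26,  27,  25,  29,  34,  88,  11,   9,  1
[... 523 characters left out ...]
0.1248] [ 0.59271167 -0.02639844  0.11901603] [0.66756664 0.04724053 0.12999974]
[729.5]
rect ((250.1335906982422, 204.92425537109375), (37.46343231201172, 75.51399230957031), 6.483074188232422)
[[ 0.5276  0.0679  0.012 ]
 [ 0.7422  0.0384  0.012 ]
 [ 0.727  -0.0689  0.012 ]
 [ 0.5126 -0.0375  0.012 ]] [ 6.27362349e-01 -3.79847266e-05  1.20000000e-02]
nose 283 [0.50188502 0.30660066 0.09339299] [0.47379632 0.27848372 0.0886404 ] [0.52877209 0.3341364  0.09687503]
house 2108 ((0.5010862350463867, 0.3062397837638855), (0.14956282079219818, 0.14849884808063507), 88.25316619873047)
nose s 247 [0.50432564 0.31279772 0.092658  ] [0.47248544 0.28125473 0.0852705 ] [0.53129232 0.33873122 0.09690767]
```

```bash
cat >> h.py <<'E'
from scipy.spatial.transform import Rotation as Ro
def ori(xdir,ydir):
    x=np.array(xdir,float);x/=np.linalg.norm(x);y=np.array(ydir,float);y-=x*(x@y);y/=np.linalg.norm(y)
    return Ro.from_matrix(np.stack([x,y,np.cross(x,y)],1))
def rpy(R): return R.as_euler('xyz')
E
python3 - <<'E'
from h import *
from plant import *
im,d,K,T=load("top0"); P=cloud(d,K,T)
m=(np.abs(P[...,:2]-[.626,-.001])<.035).all(-1)&(P[...,2]>.155)&(P[...,2]<.17)
mm=cv2.morphologyEx(m.astype(np.uint8),cv2.MORPH_CLOSE,np.ones((5,5)))
q=P[m][:,:2].astype(np.float32); print("head",cv2.minAreaRect(q))
m=(np.abs(P[...,:2]-[.626,-.001])<.035).all(-1)&(P[...,2]>.15)
q=P[m][:,:2].astype(np.float32); print("head",cv2.minAreaRect(q))
# orange ends
hsv=cv2.cvtColor(im,cv2.COLOR_RGB2HSV)
o=((hsv[...,0]>8)&(hsv[...,0]<22)&(hsv[...,1]>120)&(P[...,2]>.055)&(P[...,2]<.085))
for a,b in((160,190),(215,245)):
    M=np.zeros_like(o);M[a:b,225:280]=1;q=P[M&o];print("end",len(q),q.mean(0).round(4), ((q.min(0)+q.max(0))/2).round(4))
# dogs: dark spots
g=im.mean(-1); 
c=g[238:270,118:150]; print(c.astype(int)[::1])
for sgn in(1,-1):
  for dest,yaw in(((.626,-.001,.144),-.12),((.626,-.001,.25),-.12),((.502,.307,.112),-.15),((.502,.307,.25),-.15)):
    yd=np.array([-np.sin(yaw),np.cos(yaw),0]);xd=np.array([np.cos(yaw),np.sin(yaw),0])
    for s2 in(1,-1):
      R=ori(sgn*yd,s2*xd); off=R.apply([.019,0,0])
      q=inverse_kinematics(np.array(dest)+off,rpy(R)); print(sgn,s2,dest,None if q is None else np.round(q,2))
E
```

```text
head ((0.6262348890304565, -0.0015645846724510193), (0.043700654059648514, 0.04346313327550888), 82.06956481933594)
head ((0.6261839270591736, -0.0015574842691421509), (0.043700654059648514, 0.04356607049703598), 82.06956481933594)
end 245 [ 0.6927 -0.011   0.0719] [ 0.6909 -0.012   0.0697]
end 277 [0.5622 0.0087 0.072 ] [0.5655 0.0093 0.0694]
[[79 80 80 ... 78 82 82]
 [79 80 79 ... 63 74 83]
 [80 80 81 ... 64 64 76]
 ...
 [81 82 82 ... 79 83 84]
 [83 82 82 ... 84 83 85]
 [83 84 82 ... 84 85 85]]
1 1 (0.626, -0.001, 0.144) [-0.61  0.88  1.49  1.21  1.9  -0.86]
1 -1 (0.626, -0.001, 0.144) [-0.61  0.88  1.49  1.21  1.9   2.28]
1 1 (0.626, -0.001, 0.25) [-0.61  0.69  1.54  1.26  1.95 -0.72]
1 -1 (0.626, -0.001, 0.25) [-0.61  0.69  1.54  1.26  1.95  2.42]
1 1 (0.502, 0.307, 0.112) [-0.18  0.69  2.01  1.54  1.59 -1.13]
1 -1 (0.502, 0.307, 0.112) [-0.18  0.69  2.01  1.54  1.59  2.01]
1 1 (0.502, 0.307, 0.25) [-0.18  0.33  2.11  1.55  1.59 -0.86]
1 -1 (0.502, 0.307, 0.25) [-0.18  0.33  2.11  1.55  1.59  2.28]
-1 1 (0.626, -0.001, 0.144) None
-1 -1 (0.626, -0.001, 0.144) None
-1 1 (0.626, -0.001, 0.25) None
-1 -1 (0.626, -0.001, 0.25) None
-1 1 (0.502, 0.307, 0.112) [ 0.75  1.23  0.9  -0.98  2.29  0.79]
-1 -1 (0.502, 0.307, 0.112) [ 0.75  1.23  0.9  -0.98  2.29 -2.35]
-1 1 (0.502, 0.307, 0.25) [ 0.75  1.01  1.   -1.08  2.36  0.64]
-1 -1 (0.502, 0.307, 0.25) [ 0.75  1.01  1.   -1.08  2.36 -2.5 ]
```

```bash
python3 - <<'E'
from h import *
from plant import *
s=observe(); R=Ro.from_euler('xyz',s['tcp_rot']); c=get_calibration("wrist")["world_from_camera"]
print(R.inv().apply(c[:3,3]-s['eef_pos']), R.inv().as_matrix()@c[:3,:3])
im,d,K,T=load("top0")
c=im[230:280,105:165,::-1]; c=cv2.resize(c,None,fx=12,fy=12,interpolation=cv2.INTER_CUBIC); c=cv2.convertScaleAbs(c,alpha=1.8);cv2.imwrite("pics/nose.png",c)
E
```

```text
[-1.42962151e-01 -2.91763219e-05 -7.55624535e-02] [[-4.21935132e-04 -2.97968218e-01  9.54575698e-01]
 [ 9.99999179e-01 -1.28067324e-03  4.22542336e-05]
 [ 1.20990913e-03  9.54574932e-01  2.97968513e-01]]
```

View pics/nose.png

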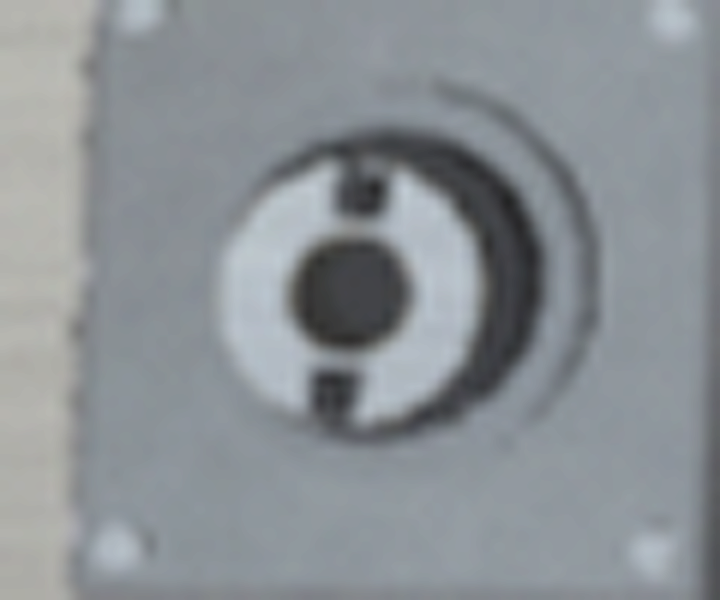

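```bash
python3 - <<'E'
from h import *
from plant import *
im,d,K,T=load("top0")
a=px2plane(K,T,105+362/12,230+193/12,.1005);b=px2plane(K,T,105+335/12,230+395/12,.1005)
print("dogs",a,b,(a+b)/2,np.degrees(np.arctan2(*(a-b)[[1,0]]))); print(px2plane(K,T,134.17,254.4,.094))
for yv in([0,1,0],[0,-1,0]):
  R=ori([0,0,-1],yv)
  q=inverse_kinematics([.53,.15,.32],rpy(R)); print(q)
  if q is not None and yv[1]==1:
    movep([.53,.15,.32],rpy(R)); hold(.2)
    cal=get_calibration("wrist"); im,d=get_image("wrist")
    np.savez("pics/w1.npz",im=im,d=d,K=cal["intrinsics"],T=cal["world_from_camera"]); cv2.imwrite("pics/w1.png",cv2.convertScaleAbs(im[:,:,::-1],alpha=1.5)); print(cal["world_from_camera"],observe()["time_s"],observe()["eef_pos"])
E
```

```text
dogs [0.5233931  0.30254187 0.1005    ] [0.48033504 0.30840916 0.1005    ] [0.50186407 0.30547552 0.1005    ] -7.759591123836022
[0.50161366 0.30707683 0.094     ]
[ 1.32620158e-01 -1.70492989e-03  1.60249108e+00 -4.44089210e-16
  1.54080650e+00 -1.43817617e+00]
[[ 2.15482393e-03  9.54103456e-01  2.99469452e-01  4.53093264e-01]
 [ 9.99997663e-01 -2.00411660e-03 -8.10380874e-04  1.49347658e-01]
 [-1.73015493e-04  2.99470498e-01 -9.54105545e-01  4.62864650e-01]
 [ 0.00000000e+00  0.00000000e+00  0.00000000e+00  1.00000000e+00]] 3.2167 [0.53012186 0.14960787 0.31993788]
[ 1.32620158e-01 -1.70492989e-03  1.60249108e+00 -4.44089210e-16
  1.54080650e+00  1.70341649e+00]<sys>:0: UserWarning: Gimbal lock detected. Setting third angle to zero since it is not possible to uniquely determine all angles.
```

View pics/w1.png

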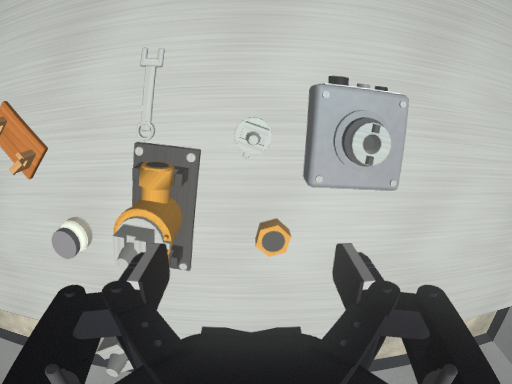

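The wrist view shows the nose at (371,143) with dogs at (376,128) and (367,158), and the plug head at about (135,240), partly behind a finger. I'll turn these into positions.

```bash
cat >> h.py <<'E'
def fray(K,u,v):
    x=(np.asarray(u)-K[0,2])/K[0,0];y=(np.asarray(v)-K[1,2])/K[1,1];r=np.hypot(x,y)+1e-9
    s=np.sin(r)/r; return np.stack([x*s,y*s,np.cos(r)],-1)
def fcloud(d,K,T):
    v,u=np.mgrid[:d.shape[0],:d.shape[1]]; r=fray(K,u,v); P=r/r[...,2:]*d[...,None]
    return P@T[:3,:3].T+T[:3,3]
def fplane(K,T,u,v,z):
    r=T[:3,:3]@fray(K,u,v);o=T[:3,3];return o+r*(z-o[2])/r[2]
E
python3 - <<'E'
from h import *
im,d,K,T=load("w1"); P=fcloud(d,K,T)
m=(np.abs(P[...,:2]-[.5,.31])<.06).all(-1)&(P[...,2]>.088)&(P[...,2]<.098)
q=P[m]; print("nose",len(q),q.mean(0),(q.min(0)+q.max(0))/2,q.max(0)-q.min(0))
m=(np.abs(P[...,:2]-[.5,.31])<.11).all(-1)&(P[...,2]>.05)&(P[...,2]<.0605);print(cv2.minAreaRect(P[m][:,:2].astype(np.float32)))
m=(np.abs(P[...,:2]-[.626,0])<.04).all(-1)&(P[...,2]>.15)&(P[...,2]<.168);q=P[m];print("head",len(q),q.min(0),q.max(0),cv2.minAreaRect(q[:,:2].astype(np.float32)))
m=(np.abs(P[...,:2]-[.626,0])<.04).all(-1)&(P[...,2]>.18)&(P[...,2]<.2);q=P[m];print("stem",len(q),q.mean(0) if len(q) else 0)
c=cv2.resize(im[110:180,330:410,::-1],None,fx=9,fy=9,interpolation=cv2.INTER_CUBIC);cv2.imwrite("pics/n2.png",c)
c=cv2.resize(im[190:280,90:190,::-1],None,fx=7,fy=7,interpolation=cv2.INTER_CUBIC);cv2.imwrite("pics/p2.png",c)
E
```

```text
nose 1030 [0.50222687 0.30687521 0.09402874] [0.50185893 0.30802861 0.09287584] [0.05661959 0.05778047 0.00965074]
((0.5019892454147339, 0.3074340224266052), (0.14965954422950745, 0.1510229855775833), 87.77735900878906)
head 652 [ 0.60109868 -0.02350152  0.1500362 ] [0.64406306 0.02519632 0.1678687 ] ((0.6255474090576172, 2.942979335784912e-07), (0.045345790684223175, 0.043539028614759445), 81.1534652709961)
stem 161 [6.24466669e-01 5.91435225e-04 1.85303539e-01]
```

View pics/n2.png

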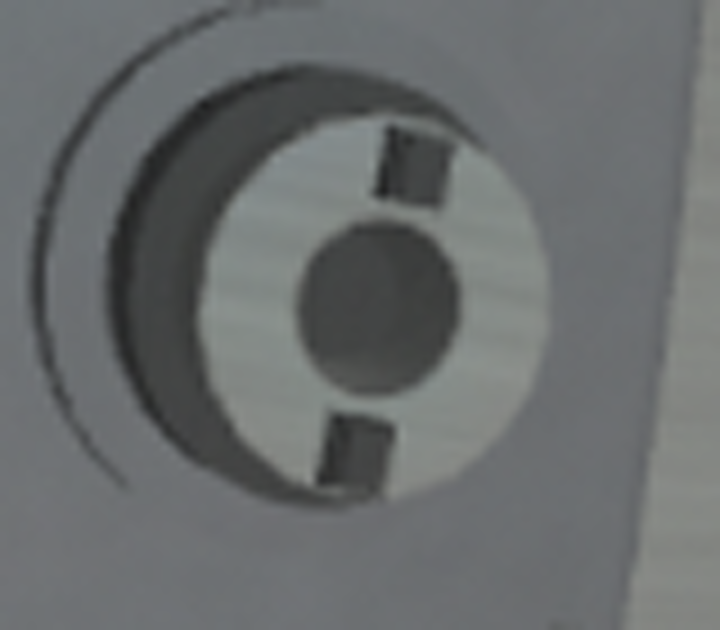

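View pics/p2.png

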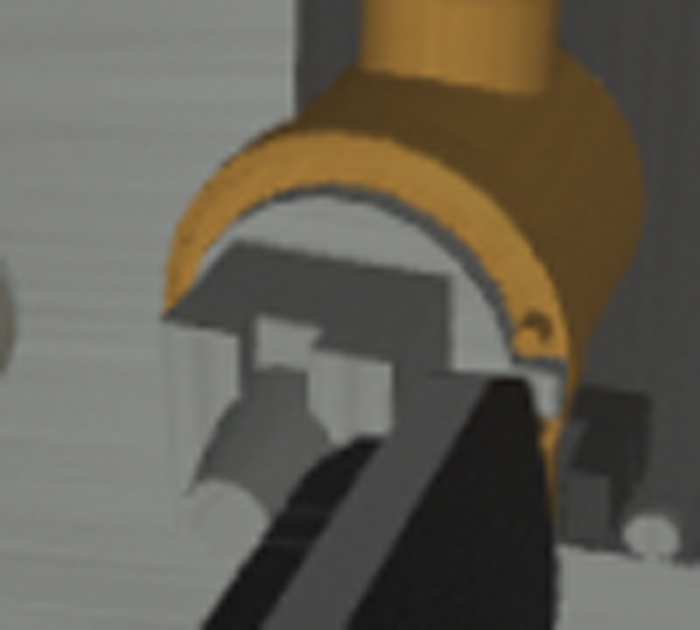

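```bash
cat >> h.py <<'E'
YAW=-0.138; C=np.array([.6255,-.0008])
def tool(yaw,flip=False,tilt=0.):
    # tool x along +y of yawed frame; jaws along -x (flip False: tool z up). tilt>0: stem toward +x
    X=np.array([np.cos(yaw),np.sin(yaw),0]);Y=np.array([-np.sin(yaw),np.cos(yaw),0])
    R=ori(Y,X if flip else -X)
    return Ro.from_rotvec(Y*tilt)*R,X,Y
E
python3 - <<'E'
from h import *
from plant import *
im,d,K,T=load("w1")
a=fplane(K,T,330+414/9,110+168/9,.1005);b=fplane(K,T,330+357/9,110+452/9,.1005);print(a,b,(a+b)/2,np.degrees(np.arctan2(*(b-a)[[1,0]])),fplane(K,T,330+381/9,110+308/9,.094))
R,X,Y=tool(YAW)
g=np.array([*C,.144]); pre=g-.11*Y+.019*Y
try:
  movep(pre+[0,0,.15],rpy(R)); move_l(pre,.15)
except Unreachable as e: print(e)
hold(.1)
s=observe();print(s["time_s"],s["q"],s["ft_force"],s["eef_pos"],pre)
for n in("scene","wrist"):
    im,d=get_image(n); cv2.imwrite(f"pics/{n}2.png",cv2.convertScaleAbs(im[:,:,::-1],alpha=1.5))
E
```

```text
[0.48161304 0.31061435 0.1005    ] [0.52351939 0.3048294  0.1005    ] [0.50256621 0.30772187 0.1005    ] -7.859695284466669 [0.50308403 0.3096578  0.094     ]
7.7417 [-0.75086215  0.94277305  1.3665476   1.12784972  2.00935809  2.30048492] [-0.17768185 -0.32504211  0.11247567] [ 0.61336073 -0.09130155  0.14511622] [ 0.61298182 -0.09093487  0.144     ]
```

View pics/scene2.png

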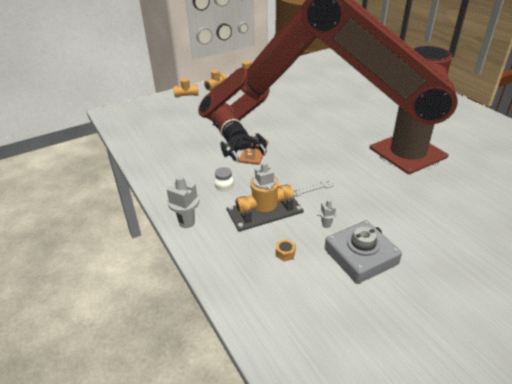

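View pics/wrist2.png

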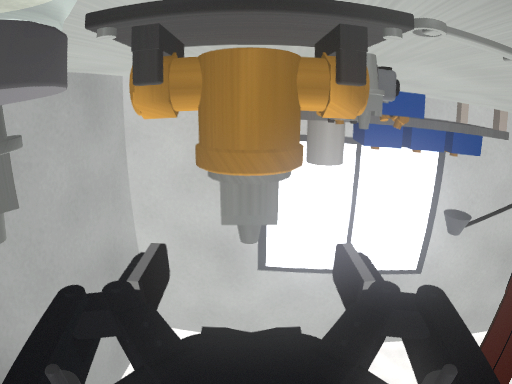

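The wrist view, inverted, shows the head at (249,200), centred between the fingers (251). Now I'll advance and grip.

```bash
python3 - <<'E'
from h import *
from plant import *
R,X,Y=tool(YAW)
g=np.array([*C,.144])+.019*Y
print(move_l(g,.1,max_force=12)); s=observe();print(s["time_s"],s["ft_force"],s["eef_pos"]-g)
print(gripper_to(.044,60)); s=observe();print(s["time_s"],s["opening"],s["ft_force"],s["torque"],s["eef_pos"]-g)
for n in("scene","wrist","top"):
    cal=get_calibration(n);im,d=get_image(n); cv2.imwrite(f"pics/{n}3.png",cv2.convertScaleAbs(im[:,:,::-1],alpha=1.5));np.savez(f"pics/{n}3.npz",im=im,d=d,K=cal["intrinsics"],T=cal["world_from_camera"])
c=cv2.resize(im[150:260,190:310,::-1],None,fx=5,fy=5,interpolation=cv2.INTER_CUBIC); cv2.imwrite("pics/t3.png",c)
E
```

```text
False
9.0917 [-0.40635912  0.73525274 -0.42003943] [ 1.79150030e-04 -6.82071239e-04  7.48584877e-05]
False
9.575 0.04384691365843357 [ 6.17447302 -2.01448372 -0.9604445 ] [-0.62748591  0.08953596 -1.00009115] [ 1.61707452e-03 -9.58295670e-04  9.24119877e-05]
```

View pics/t3.png

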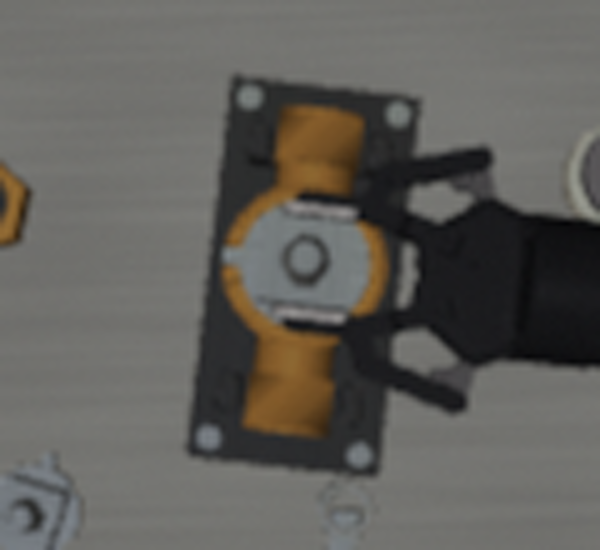

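View pics/wrist3.png

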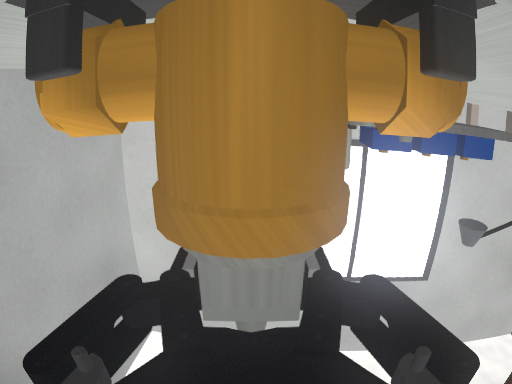

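```bash
cat > rock.py <<'E'
from h import *
from plant import *
import json,sys
def init():
    gripper_to(.040,110); s=observe(); json.dump(list(s["eef_pos"]),open("tcp0.json","w")); return s
def pose(tilt,h):
    t0=np.array(json.load(open("tcp0.json"))); R0,X,Y=tool(YAW)
    piv=np.array([*(t0-.019*Y)[:2],.108])
    R,_,_=tool(YAW,tilt=tilt)
    return piv+Ro.from_rotvec(Y*tilt).apply(t0-piv+[0,0,h]), R
def go(tilt_deg,h,feed=.04,mf=None):
    p,R=pose(np.radians(tilt_deg),h); st=move_l(p,feed,rotation=rpy(R),max_force=mf)
    s=observe(); print(f"tilt {tilt_deg} h {h*1e3:.0f} stop {st} t {s['time_s']:.2f} F {s['ft_force'].round(1)} M {s['torque'].round(2)} err {((s['eef_pos']-p)*1e3).round(1)} op {s['opening']:.4f}")
    return s
def snap(tag):
    for n in("scene","top"):
        cal=get_calibration(n);im,d=get_image(n);np.savez(f"pics/{n}{tag}.npz",im=im,d=d,K=cal["intrinsics"],T=cal["world_from_camera"])
        if n=="top": c=im[150:260,190:310]
        else: c=im[130:240,200:320]
        cv2.imwrite(f"pics/{n}{tag}.png",cv2.convertScaleAbs(cv2.resize(c[:,:,::-1],None,fx=4,fy=4,interpolation=cv2.INTER_CUBIC),alpha=1.5))
    a=cv2.imread(f"pics/top{tag}.png");b=cv2.imread(f"pics/scene{tag}.png");h=min(a.shape[0],b.shape[0]);cv2.imwrite(f"pics/both{tag}.png",cv2.resize(np.hstack([a[:h],b[:h]]),(800,int(800*h/(a.shape[1]+b.shape[1])))))
E
python3 - <<'E'
from rock import *
print(init()["ft_force"])
go(3,0); go(6,0); go(6.5,0.001)
hold(.1); snap("r1")
E
```

```text
[ 6.43211827 -3.0728261  -1.50450668]
tilt 3 h 0 stop False t 10.19 F [-3.4 -1.   7.5] M [0.73 0.31 0.66] err [-0.4 -0.3  2. ] op 0.0426
tilt 6 h 0 stop False t 10.44 F [-4.8  0.1 12.1] M [ 1.37 -0.19  0.69] err [-0.4 -0.4  3.3] op 0.0431
tilt 6.5 h 1 stop False t 10.69 F [-6.1 -0.6  8.5] M [ 0.66 -0.71  0.8 ] err [-0.7 -0.3  2.4] op 0.0430
```

View pics/bothr1.png

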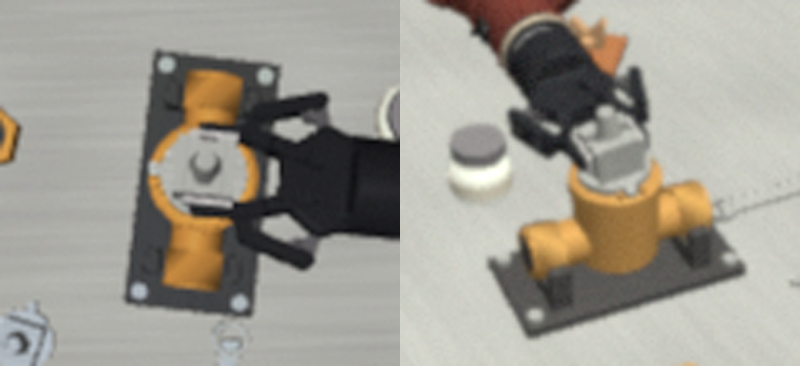

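The plug is tilted towards +x and the valve is unmoved in its saddles. I'll rock it the other way while easing it up.

```bash
python3 - <<'E'
from rock import *
go(0,0.001,.08);go(-6.5,0.001,.05); hold(.1)
go(-7,0.003); go(0,.004,.08); go(7,0.005,.05)
hold(.1); snap("r2")
E
```

```text
tilt 0 h 1 stop False t 11.16 F [-1.2  0.6  7.5] M [ 0.71 -0.22  0.45] err [-0.1 -0.4  2.3] op 0.0430
tilt -6.5 h 1 stop False t 11.43 F [-3.4  1.  11.2] M [ 1.06 -0.31  0.42] err [ 0.  -0.5  2.9] op 0.0431
tilt -7 h 3 stop False t 11.78 F [ 1.4 -0.5  5.5] M [ 0.38  0.03 -0.04] err [ 0.4 -0.4  1. ] op 0.0427
tilt 0 h 4 stop False t 12.05 F [-0.2 -2.2  4. ] M [-0.07  0.26 -0.22] err [ 0.  -0.3  0.1] op 0.0430
tilt 7 h 5 stop False t 12.32 F [-0.  -2.   1.5] M [-0.43  0.33 -0.02] err [-0.3 -0.1 -0.5] op 0.0429
```

View pics/bothr2.png

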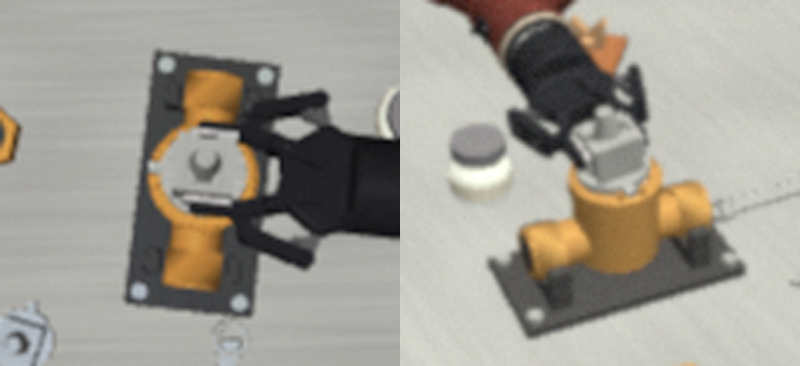

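```bash
python3 - <<'E'
from rock import *
h=.005;sg=-1
for i in range(6):
    h+=.0025
    s=go(sg*6.5,h,.05); 
    if s['ft_force'][2]<-20: print("strong pull"); break
    sg=-sg
hold(.1); snap("r3")
E
```

```text
tilt -6.5 h 8 stop False t 12.91 F [ 4.  -3.1 -7.7] M [-1.82 -0.31 -0.65] err [ 0.4 -0.1 -1. ] op 0.0427
tilt 6.5 h 10 stop False t 13.28 F [ 1.5 -5.3 -8.9] M [-2.15  0.3  -0.2 ] err [-0.3  0.1 -1. ] op 0.0428
tilt -6.5 h 12 stop False t 13.66 F [ 2.3 -1.6 -7. ] M [-1.64  0.08 -0.47] err [ 0.2 -0.   0.2] op 0.0432
tilt 6.5 h 15 stop False t 14.04 F [ 1.2 -1.3 -4.3] M [-1.3   0.1  -0.19] err [-0.3  0.3  0.2] op 0.0429
tilt -6.5 h 18 stop False t 14.43 F [ 2.2 -0.6 -6.2] M [-1.42  0.15 -0.3 ] err [-0.   0.2  0. ] op 0.0427
tilt 6.5 h 20 stop False t 14.83 F [ 0.4  0.8 -6.5] M [-1.36  0.18  0.03] err [-0.4  0.4 -0.2] op 0.0428
```

View pics/bothr3.png

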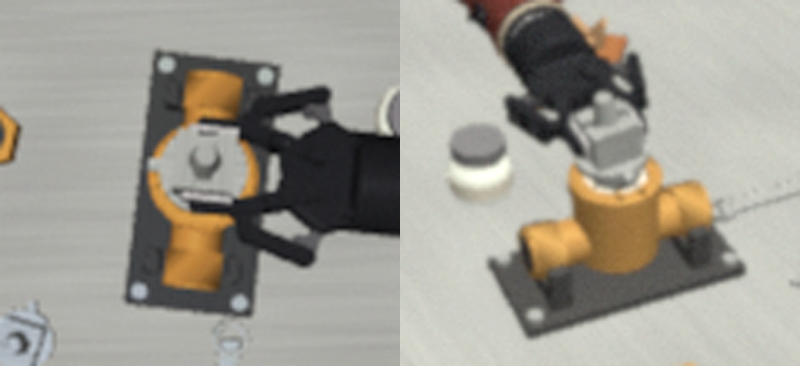

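The plug has risen and only its own weight (about 6 N) is on the wrist. The valve is still in place. I'll level it, lift it clear and turn it over.

```bash
python3 - <<'E'
from rock import *
go(0,.022,.05); s=go(0,.06,.05,mf=15); go(0,.09,.06); hold(.15); go(0,.15,.12); hold(.1)
R,X,Y=tool(YAW); p=observe()["eef_pos"]
print(inverse_kinematics(p,rpy(tool(YAW,True)[0])),observe()["q"])
snap("r4")
im,d=get_image("scene");cv2.imwrite("pics/s4.png",cv2.convertScaleAbs(im[:,:,::-1],alpha=1.5))
E
```

```text
tilt 0 h 22 stop False t 15.32 F [-0.   0.1 -5.9] M [-1.28  0.15 -0.01] err [-0.1 -0.   0. ] op 0.0428
tilt 0 h 60 stop False t 16.23 F [-0.3 -0.1 -5.3] M [-1.35  0.19  0.04] err [-0.1  0.1 -0.3] op 0.0430
tilt 0 h 90 stop False t 16.88 F [-0.5 -0.1 -6.2] M [-1.29  0.19  0.05] err [-0.   0.   0.1] op 0.0424
tilt 0 h 150 stop False t 17.68 F [ 0.5  0.3 -4.8] M [-1.33  0.19 -0.03] err [-0.2  0.1 -0.4] op 0.0430
[-0.61225279  0.61386119  1.56188932  1.28674853  1.95586964 -0.66069068] [-0.61224163  0.61407363  1.56183576  1.28696136  1.95606965  2.48281303]
```

View pics/s4.png

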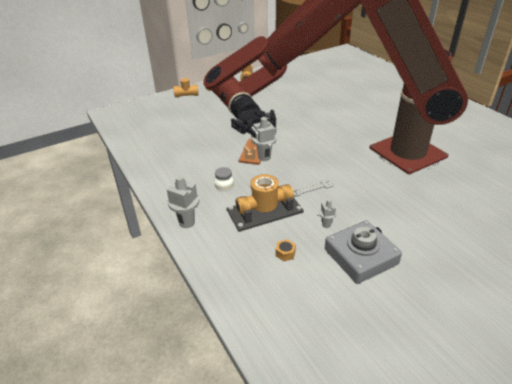

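```bash
python3 - <<'E'
from rock import *
s=observe(); q=s["q"].copy(); q[5]=-0.66069; 
q0=inverse_kinematics(s["eef_pos"],rpy(tool(YAW,True)[0])); set_joints(q0)
N=np.array([.5022,.3073]); R,X,Y=tool(-.1365,True)
p=np.array([*N,.26])+.019*Y
movep(p,rpy(R)); hold(.4)
s=observe();print(s["time_s"],s["ft_force"],s["torque"],(s["eef_pos"]-p)*1e3,s["q"],s["opening"])
for n in("scene","top"):
    cal=get_calibration(n);im,d=get_image(n);np.savez(f"pics/{n}5.npz",im=im,d=d,K=cal["intrinsics"],T=cal["world_from_camera"])
    Q=cloud(d,cal["intrinsics"],cal["world_from_camera"])
    m=(np.abs(Q[...,:2]-N)<.05).all(-1)&(Q[...,2]>.22); 
    print(n,np.histogram(Q[m][:,2],np.arange(.22,.38,.01)))
    m=(np.abs(Q[...,:2]-N)<.05).all(-1)&(Q[...,2]>.335);t=Q[m];print(len(t),t.mean(0),(t.min(0)+t.max(0))/2,t.max(0)-t.min(0))
    cv2.imwrite(f"pics/{n}5.png",cv2.convertScaleAbs(im[:,:,::-1],alpha=1.5))
c=im[200:310,70:200,::-1];cv2.imwrite("pics/t5.png",cv2.convertScaleAbs(cv2.resize(c,None,fx=5,fy=5,interpolation=cv2.INTER_CUBIC),alpha=1.5))
im=np.load("pics/scene5.npz")["im"];c=im[130:280,300:430,::-1];cv2.imwrite("pics/s5.png",cv2.convertScaleAbs(cv2.resize(c,None,fx=4,fy=4,interpolation=cv2.INTER_CUBIC),alpha=1.5))
E
```

```text
22.2417 [-0.55691808  0.78451807 -5.16207473] [-1.30227494  0.21086385 -0.01329785] [ 0.39820242 -0.39997842 -0.01882916] [-0.1828506   0.31188371  2.09910877  1.53684139  1.60127714 -0.84072198] 0.042605831841627056
scene (array([ 12,   0,  56, 123, 149, 101, 248,  77,  65,  71,  66,  72, 143,
         0,   0]), array([0.22, 0.23, 0.24, 0.25, 0.26, 0.27, 0.28, 0.29, 0.3 , 0.31, 0.32,
       0.33, 0.34, 0.35, 0.36, 0.37]))
181 [0.50593254 0.31452393 0.34365436] [0.5027535  0.31184681 0.34172089] [0.03691941 0.03781966 0.01324828]
top (array([  0,   1,  15,  33, 132, 181, 362,  47,  49,  53,  47,  55, 294,
         0,   0]), array([0.22, 0.23, 0.24, 0.25, 0.26, 0.27, 0.28, 0.29, 0.3 , 0.31, 0.32,
       0.33, 0.34, 0.35, 0.36, 0.37]))
317 [0.50250797 0.30565136 0.34510884] [0.50227804 0.30679635 0.34213993] [0.0360291  0.03637308 0.01403803]
```

View pics/t5.png

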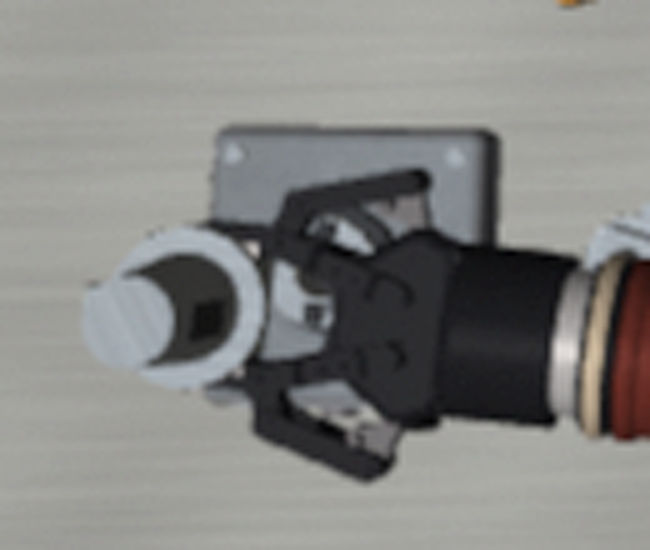

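View pics/s5.png

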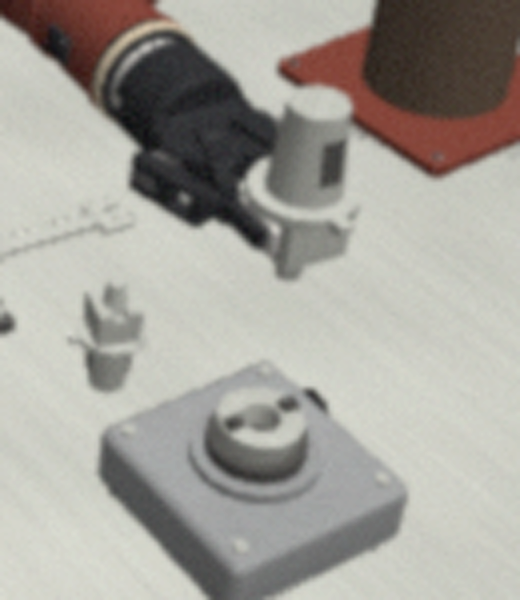

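```bash
python3 - <<'E'
from h import *
N=np.array([.5022,.3073])
for n in("top5","scene5"):
    im,d,K,T=load(n);Q=cloud(d,K,T)
    m=(np.abs(Q[...,:2]-N)<.03).all(-1)&(Q[...,2]>.341)&(Q[...,2]<.35);t=Q[m]
    m8=cv2.erode(m.astype(np.uint8),np.ones((3,3)))>0; e=Q[m8]
    A=np.c_[e[:,:2]-N,np.ones(len(e))];c,*_=np.linalg.lstsq(A,e[:,2],rcond=None)
    print(n,len(t),(t.min(0)+t.max(0))/2,np.degrees(c[:2]),c[2],"centroid",t.mean(0), cv2.minEnclosingCircle(t[:,:2].astype(np.float32)))
    m=(np.hypot(Q[...,0]-N[0],Q[...,1]-N[1])<.04)&(np.hypot(Q[...,0]-N[0],Q[...,1]-N[1])>.026)&(Q[...,2]>.279)&(Q[...,2]<.292)&(Q[...,1]<.36);t=Q[m]
    e=t;A=np.c_[e[:,:2]-N,np.ones(len(e))];c,*_=np.linalg.lstsq(A,e[:,2],rcond=None)
    print(" collar",len(t),np.degrees(c[:2]),c[2],cv2.minEnclosingCircle(t[:,:2].astype(np.float32)))
# same-camera reference: flat housing top plane
    m=(np.abs(Q[...,:2]-N)<.07).all(-1)&(Q[...,2]>.05)&(Q[...,2]<.06);e=Q[m];A=np.c_[e[:,:2]-N,np.ones(len(e))];c,*_=np.linalg.lstsq(A,e[:,2],rcond=None);print(" house",len(e),np.degrees(c[:2]),c[2])
E
```

```text
top5 289 [0.5027614  0.30679735 0.34517531] [ 0.15475658 -0.99589238] 0.34596090121368456 centroid [0.50231487 0.30675677 0.34579623] ((0.5021215677261353, 0.30715411901474), 0.01872836984694004)
 collar 272 [-0.09951247  0.69346828] 0.28591743362929484 ((0.503410816192627, 0.3096071183681488), 0.03635455667972565)
 house 726 [-0.13500097  0.00476156] 0.055932157588362105
scene5 136 [0.5024113  0.31125106 0.34469502] [0.33801686 1.36074654] 0.3457847996074496 centroid [0.50374486 0.31292998 0.34556147] ((0.5037119388580322, 0.30960333347320557), 0.02010873518884182)
 collar 187 [-1.81855438 -0.15042229] 0.28546863554410223 ((0.5034538507461548, 0.3120913505554199), 0.0350177176296711)
 house 1184 [-0.08595453  0.00826728] 0.0561495737829854
```

```bash
python3 - <<'E'
from h import *
im,d,K,T=load("top0");Q=cloud(d,K,T);print(Q[251,197])
m=(np.abs(Q[...,0]-.5)<.08)&(np.abs(Q[...,1]-.14)<.07)&(Q[...,2]>.02);t=Q[m];print(t.min(0),t.max(0)); 
for z in(.05,.06,.07):
  k=t[t[:,2]>z]; print(z,k.min(0) if len(k) else 0,k.max(0) if len(k) else 0)
im,d,K,T=load("w1");Q=fcloud(d,K,T)
m=(np.abs(Q[...,0]-.5)<.08)&(np.abs(Q[...,1]-.14)<.07)&(Q[...,2]>.02);t=Q[m];print(t.min(0),t.max(0))
E
```

```text
[0.50463813 0.14502894 0.08017652]
[0.47528662 0.12452313 0.04571434] [0.5295821  0.17364895 0.10050345]
0.05 [0.47585962 0.12452313 0.05003024] [0.52954352 0.17354905 0.10050345]
0.06 [0.47823919 0.12946568 0.06029533] [0.52012724 0.16970441 0.10050345]
0.07 [0.47823919 0.12946568 0.07029811] [0.51815999 0.16970441 0.10050345]
[0.45309326 0.07444418 0.04484289] [0.54294739 0.20999787 0.46286465]
```

The small look-alike plug stands 100 mm tall at (0.502, 0.149), right under where the gripper would come down on this approach. The plug may go on either way round, so I'll approach the lapper from its +y side instead. First I'll check a joint path for the swing.

```bash
cat > path.py <<'E'
from h import *
from plant import *
yw=-.1365; Y=np.array([-np.sin(yw),np.cos(yw),0]);X=np.array([np.cos(yw),np.sin(yw),0]);Z=np.array([0,0,1.])
N=np.array([.5022,.3073]); G=np.array([*N,.26])
def wp(a,phi,g):  # a: pitch toward x=side (0 down..), phi yaw of spin
    pass
# final
Rf=ori(-Y,-X); 
Rd=ori(-Z,-X)   # tool down, z=(-Z)x(-X)= Y
Rd2=ori(-Z,X)   # z=-Y, after pitching present pose down
E
python3 - <<'E'
from path import *
print("down", Rd.as_matrix()[:,2],Rd2.as_matrix()[:,2])
def t(g,R): return inverse_kinematics(np.array(g)+R.apply([.019,0,0]),rpy(R))
for nm,g,R in [("final lo",[*N,.112],Rf),("final hi",[*N,.26],Rf),("d2",[.52,.2,.36],Rd2),("d",[.52,.25,.36],Rd),
   ("mid",[.52,.25,.36],ori(-Z,-Y)),("mid'",[.52,.25,.36],ori(-Z,Y))]+[(f"a{a}",[.5,.3,.33],Ro.from_rotvec(-X*np.radians(a))*Rd) for a in(30,45,60,75,90)]:
    q=t(g,R); print(nm,None if q is None else q.round(2))
E
```

```text
down [1.36076511e-01 9.90698331e-01 5.55111512e-17] [-1.36076511e-01 -9.90698331e-01  2.77555756e-17]
final lo [ 0.75  1.23  0.91 -0.99  2.29 -2.35]
final hi [ 0.75  0.99  1.01 -1.1   2.36 -2.51]
d2 [ 0.23  0.01  1.55 -0.    1.58  0.36]
d None
mid [ 0.31  0.06  1.5  -0.    1.58  2.02]
mid' [ 0.31  0.06  1.5  -0.    1.58 -1.12]
a30 [ 0.6   0.36  1.28 -0.39  1.85 -2.44]
a45 [ 0.67  0.51  1.18 -0.57  2.01 -2.43]
a60 [ 0.71  0.65  1.1  -0.75  2.15 -2.46]
a75 [ 0.74  0.78  1.05 -0.95  2.28 -2.52]
a90 [ 0.75  0.89  1.04 -1.17  2.38 -2.61]<stdin>:6: UserWarning: Gimbal lock detected. Setting third angle to zero since it is not possible to uniquely determine all angles.
```

```bash
python3 - <<'E'
from path import *
def t(g,R): return inverse_kinematics(np.array(g)+R.apply([.019,0,0]),rpy(R))
p=observe()["eef_pos"]; 
try: move_l(p+[0,0,.07],.15)
except Unreachable as e: print(e)
q=t([.52,.25,.36],ori(-Z,Y)); print(q); set_joints(q); print(observe()["time_s"],observe()["eef_pos"])
for a in(30,60):
    q=t([.5,.3,.33],Ro.from_rotvec(-X*np.radians(a))*Rd); print(q.round(2)); set_joints(q); print(observe()["time_s"],observe()["eef_pos"])
q=t([*N,.26],Rf); print(q.round(2)); set_joints(q); hold(.4)
s=observe();print(s["time_s"],s["eef_pos"]-(G-.019*Y),s["ft_force"],s["opening"])
for n in("scene","top"):
    cal=get_calibration(n);im,d=get_image(n);np.savez(f"pics/{n}6.npz",im=im,d=d,K=cal["intrinsics"],T=cal["world_from_camera"])
    Q=cloud(d,cal["intrinsics"],cal["world_from_camera"])
    m=(np.abs(Q[...,:2]-N)<.03).all(-1)&(Q[...,2]>.341)&(Q[...,2]<.35);tt=Q[m]
    print(n,len(tt),(tt.min(0)+tt.max(0))/2,tt.mean(0),cv2.minEnclosingCircle(tt[:,:2].astype(np.float32)))
    cv2.imwrite(f"pics/{n}6.png",cv2.convertScaleAbs(im[:,:,::-1],alpha=1.5))
E
```

```text
[ 3.11492294e-01  5.69250461e-02  1.50425951e+00 -4.44089210e-16
  1.58040810e+00 -1.12280403e+00]
24.3333 [0.51878642 0.24993555 0.3384654 ]
[ 0.6   0.36  1.28 -0.39  1.85 -2.44]
25.5333 [0.49874113 0.29025506 0.31300994]
[ 0.71  0.65  1.1  -0.75  2.15 -2.46]
25.9667 [0.49782425 0.28397769 0.31783826]
[ 0.75  0.99  1.01 -1.1   2.36 -2.51]
26.85 [0.00051905 0.00015651 0.00345513] [-0.06828558  1.18323206 -6.20610803] 0.04281038553547732
scene 132 [0.50092161 0.30650383 0.345542  ] [0.50447457 0.30904938 0.34732934] ((0.5006178021430969, 0.30608782172203064), 0.021190695464611053)
top 261 [0.50091514 0.30165868 0.34562788] [0.50114492 0.30119683 0.34789266] ((0.5008153319358826, 0.302033394575119), 0.018602045252919197)<stdin>:6: UserWarning: Gimbal lock detected. Setting third angle to zero since it is not possible to uniquely determine all angles.
```

View pics/scene6.png

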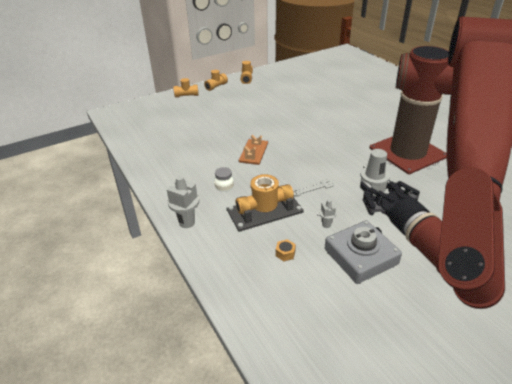

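View pics/top6.png

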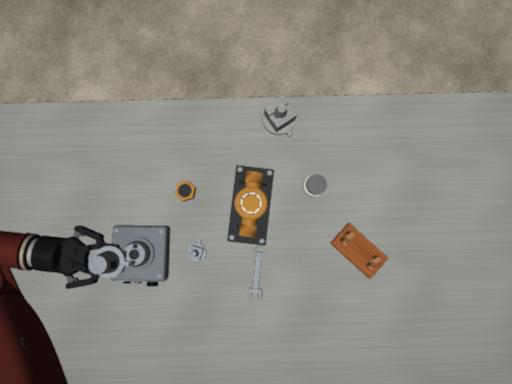

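```bash
cat > chk.py <<'E'
from path import *
def chk(tag,lo=.341,hi=.355,dz=0.):
    s=observe();R=Ro.from_euler('xyz',s['tcp_rot']);g=s['eef_pos']-R.apply([.019,0,0]);zt=g[2]+.086
    print("t",s["time_s"],"grip pt",g.round(4),"rot err deg",np.degrees((R*Rf.inv()).as_rotvec()).round(2),"F",s["ft_force"].round(1))
    for n in("scene","top"):
        cal=get_calibration(n);im,d=get_image(n);np.savez(f"pics/{n}{tag}.npz",im=im,d=d,K=cal["intrinsics"],T=cal["world_from_camera"])
        cv2.imwrite(f"pics/{n}{tag}.png",cv2.convertScaleAbs(im[:,:,::-1],alpha=1.5))
        Q=cloud(d,cal["intrinsics"],cal["world_from_camera"])
        m=(np.abs(Q[...,:2]-N)<.035).all(-1)&(Q[...,2]>zt-.006)&(Q[...,2]<zt+.008);t=Q[m]
        e=Q[cv2.erode(m.astype(np.uint8),np.ones((3,3)))>0]
        A=np.c_[e[:,:2]-N,np.ones(len(e))];c,*_=np.linalg.lstsq(A,e[:,2],rcond=None)
        print(n,"disc centroid",t.mean(0).round(4),"circ",np.round(cv2.minEnclosingCircle(t[:,:2].astype(np.float32))[0],4),"slope deg",np.degrees(c[:2]).round(2))
        zc=g[2]+.026
        r=np.hypot(*(np.moveaxis(Q[...,:2]-N,-1,0)));m=(r<.04)&(r>.027)&(Q[...,2]>zc-.006)&(Q[...,2]<zc+.006)&(Q[...,1]<.315);e=Q[m]
        A=np.c_[e[:,:2]-N,np.ones(len(e))];c,*_=np.linalg.lstsq(A,e[:,2],rcond=None);print("   collar",len(e),np.degrees(c[:2]).round(2),c[2])
E
python3 - <<'E'
from chk import *
chk("7")
im=np.load("pics/scene7.npz")["im"];c=im[120:270,320:430,::-1];cv2.imwrite("pics/s7.png",cv2.convertScaleAbs(cv2.resize(c,None,fx=4,fy=4,interpolation=cv2.INTER_CUBIC),alpha=1.5))
E
```

```text
t 26.95 grip pt [0.5023 0.3074 0.2616] rot err deg [ 0.14 -0.12 -0.  ] F [ 1.   0.1 -5.5]
scene disc centroid [0.5032 0.3081 0.3469] circ [0.5022 0.3063] slope deg [1.06 1.53]
   collar 61 [-0.96  0.16] 0.28728757147395645
top disc centroid [0.5012 0.3019 0.3466] circ [0.5016 0.3025] slope deg [0.51 0.14]
   collar 259 [-0.08  0.91] 0.287024224046882
```

View pics/s7.png

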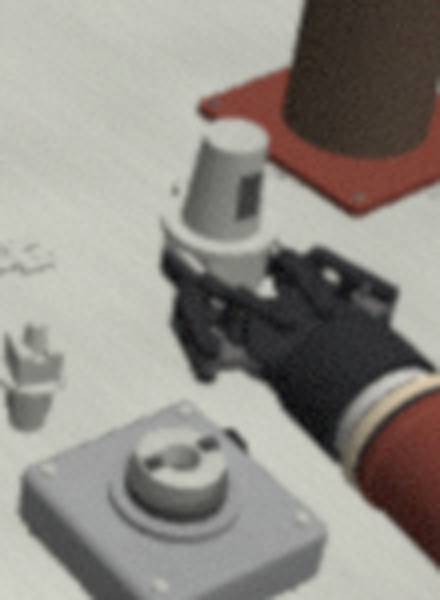

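Comparing this pose with the previous one, the plug axis sits 2.3 mm further out along the tool than nominal, and the top camera reads about 2.4 mm low in y. The corrected nose is at about (0.5025, 0.309). I'll move to just above it and look.

```bash
python3 - <<'E'
from chk import *
g=np.array([.5028,.3112,.145]); 
print(move_l(g-.019*Y,.12,rotation=rpy(Rf),max_force=15)); hold(.2)
chk("8")
for n,(a,b,c_,d_) in dict(scene=(170,270,320,430),top=(200,300,90,190),).items():
    im=np.load(f"pics/{n}8.npz")["im"];c=im[a:b,c_:d_,::-1];cv2.imwrite(f"pics/{n}8c.png",cv2.convertScaleAbs(cv2.resize(c,None,fx=6,fy=6,interpolation=cv2.INTER_CUBIC),alpha=1.5))
E
```

```text
False
t 28.3583 grip pt [0.5031 0.3114 0.146 ] rot err deg [ 0.07 -0.08 -0.  ] F [-0.2 -0.1 -6.1]
scene disc centroid [0.5035 0.3115 0.2313] circ [0.5011 0.3094] slope deg [0.02 2.14]
   collar 47 [-0.02 -0.07] 0.17116258212577917
top disc centroid [0.5018 0.3059 0.2316] circ [0.5016 0.3063] slope deg [ 1.01 -0.4 ]
   collar 159 [ 0.01 -0.69] 0.17143508596686668
```

View pics/scene8c.png

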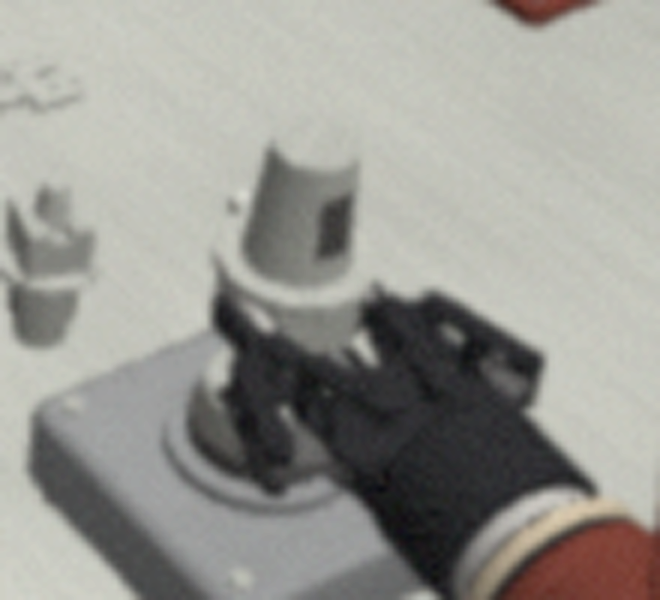

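View pics/top8c.png

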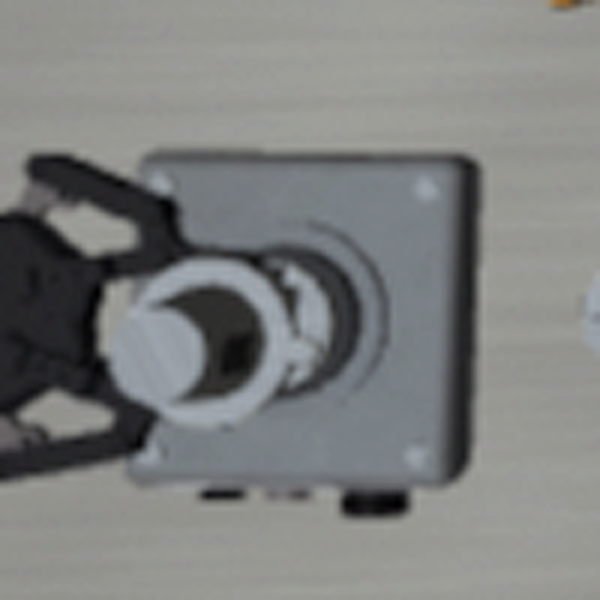

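In the same top camera the plug axis (0.5017, 0.3061) now matches the nose (0.5018, 0.3066). Lowering.

```bash
python3 - <<'E'
from chk import *
g=np.array([.5028,.3112,.145])-.019*Y
for z in(.128,.120,.116,.114,.112,.110):
    st=move_l([g[0],g[1],z],.03,rotation=rpy(Rf),max_force=20); s=observe();print(z,st,s["eef_pos"][2].round(4),s["ft_force"].round(1),s["torque"].round(2),s["time_s"])
    if st: break
E
```

```text
0.128 False 0.1279 [ 0.2  0.4 -6. ] [ 1.28 -0.2  -0.  ] 29.175
0.12 False 0.1196 [-0.1 -0.1 -5.3] [ 1.29 -0.16 -0.02] 29.5917
0.116 False 0.1157 [ 0.3 -0.6 -5.2] [ 1.27 -0.19 -0.01] 29.875
0.114 False 0.1139 [-0.3 -0.5 -5.6] [ 1.31 -0.23 -0.03] 30.125
0.112 False 0.1122 [ 1.7  0.8 -4.8] [ 1.1  -0.12  0.06] 30.375
0.11 False 0.1121 [-1.1 -4.1  5.9] [-0.35  0.2  -0.04] 30.625
```

It's seated: contact came at grip height 0.1121 m against 0.112 expected. Resting on top of the dogs would have stopped it about 6.5 mm higher. Now I'll release and back away.

```bash
python3 - <<'E'
from chk import *
s=observe();p=s["eef_pos"];move_l([p[0],p[1],.1115],.03)
gripper_to(.085); s=observe();print(s["opening"],s["ft_force"].round(1))
print(move_l(s["eef_pos"]+.13*Y,.1,max_force=10)); move_l(observe()["eef_pos"]+[0,0,.15],.15); hold(.3)
print(observe()["time_s"],observe()["ft_force"].round(1))
for n in("scene","top"):
    cal=get_calibration(n);im,d=get_image(n);np.savez(f"pics/{n}9.npz",im=im,d=d,K=cal["intrinsics"],T=cal["world_from_camera"])
    Q=cloud(d,cal["intrinsics"],cal["world_from_camera"])
    m=(np.abs(Q[...,:2]-N)<.035).all(-1)&(Q[...,2]>.19)&(Q[...,2]<.206);t=Q[m]
    e=Q[cv2.erode(m.astype(np.uint8),np.ones((3,3)))>0];A=np.c_[e[:,:2]-N,np.ones(len(e))];c,*_=np.linalg.lstsq(A,e[:,2],rcond=None)
    print(n,"disc",t.mean(0).round(4),np.round(cv2.minEnclosingCircle(t[:,:2].astype(np.float32))[0],4),"slope",np.degrees(c[:2]).round(2),"z",c[2].round(4))
    r=np.hypot(*(np.moveaxis(Q[...,:2]-N,-1,0)));m=(r<.033)&(r>.027)&(Q[...,2]>.13)&(Q[...,2]<.146);print("collar top z",np.median(Q[m][:,2]))
    m=(np.abs(Q[...,:2]-[.626,0])<.06).all(-1)&(Q[...,2]>.112)&(Q[...,2]<.124);print("valve rim",Q[m].mean(0), (Q[m].min(0)+Q[m].max(0))/2)
    a,b,c_,d_=(150,290,300,430) if n=="scene" else (190,300,80,210)
    cv2.imwrite(f"pics/{n}9c.png",cv2.convertScaleAbs(cv2.resize(im[a:b,c_:d_,::-1],None,fx=4,fy=4,interpolation=cv2.INTER_CUBIC),alpha=1.5)); cv2.imwrite(f"pics/{n}9.png",im[:,:,::-1])
E
```

```text
0.08484197498784515 [-1.   0.6 -0.5]Traceback (most recent call last):
  File "<stdin>", line 4, in <module>
plant.Unreachable: the arm cannot follow that straight line within its joint ranges
```

```bash
python3 - <<'E'
from chk import *
s=observe();p=s["eef_pos"];print(s["q"].round(2))
for L in(.1,.08,.065,.05):
    print(L,inverse_kinematics(p+L*Y,rpy(Rf)))
for L in(.11,.09,.075,.06):
    try: print(L,move_l(p+L*Y,.1,max_force=10)); break
    except Unreachable as e: print(L,e)
print(observe()["eef_pos"],observe()["q"].round(2))
E
```

```text
[ 0.76  1.23  0.9  -0.99  2.29 -2.36]
0.1 [ 0.82593555  1.49661588  0.41033695 -1.12848217  2.45696937 -2.59284687]
0.08 [ 0.81314067  1.42662544  0.5384259  -1.07819078  2.4200985  -2.52095534]
0.065 [ 0.8032243   1.38265489  0.61952951 -1.05107669  2.39414597 -2.4790675 ]
0.05 [ 0.79302201  1.34345183  0.69226082 -1.02995129  2.36925266 -2.44383072]
0.11 False
[0.51511775 0.40138377 0.11130323] [ 0.83  1.54  0.33 -1.16  2.48 -2.64]
```

```bash
python3 - <<'E'
from chk import *
hold(.2);print(observe()["time_s"],observe()["ft_force"].round(1))
for n in("scene","top"):
    cal=get_calibration(n);im,d=get_image(n)
    Q=cloud(d,cal["intrinsics"],cal["world_from_camera"])
    m=(np.abs(Q[...,:2]-N)<.03).all(-1)&(Q[...,2]>.19)&(Q[...,2]<.206);t=Q[m]
    e=Q[cv2.erode(m.astype(np.uint8),np.ones((3,3)))>0];A=np.c_[e[:,:2]-N,np.ones(len(e))];c,*_=np.linalg.lstsq(A,e[:,2],rcond=None)
    print(n,"disc",t.mean(0).round(4),np.round(cv2.minEnclosingCircle(t[:,:2].astype(np.float32))[0],4),"slope",np.degrees(c[:2]).round(2),"z",c[2].round(4))
    r=np.hypot(*(np.moveaxis(Q[...,:2]-N,-1,0)));m=(r<.033)&(r>.027)&(Q[...,2]>.13)&(Q[...,2]<.146);print("collar top z",np.median(Q[m][:,2]))
    m=(np.abs(Q[...,:2]-[.626,0])<.06).all(-1)&(Q[...,2]>.112)&(Q[...,2]<.124);print("valve rim",Q[m].mean(0).round(4), ((Q[m].min(0)+Q[m].max(0))/2).round(4))
    a,b,c_,d_=(150,290,300,430) if n=="scene" else (190,300,80,210)
    cv2.imwrite(f"pics/{n}9c.png",cv2.convertScaleAbs(cv2.resize(im[a:b,c_:d_,::-1],None,fx=4,fy=4,interpolation=cv2.INTER_CUBIC),alpha=1.5)); cv2.imwrite(f"pics/{n}9.png",im[:,:,::-1])
E
```

```text
32.8167 [ 0.  -0.2 -0.4]
scene disc [0.5038 0.3126 0.197 ] [0.5018 0.3097] slope [ 0.1  -0.89] z 0.198
collar top z 0.1379296043549077
valve rim [0.6289 0.0049 0.1173] [0.6268 0.001  0.1179]
top disc [0.5019 0.3058 0.1978] [0.5015 0.3066] slope [-1.19 -0.67] z 0.1983
collar top z 0.13808828255094208
valve rim [ 0.6261 -0.0016  0.1173] [ 0.6264 -0.0017  0.1177]
```

View pics/scene9c.png

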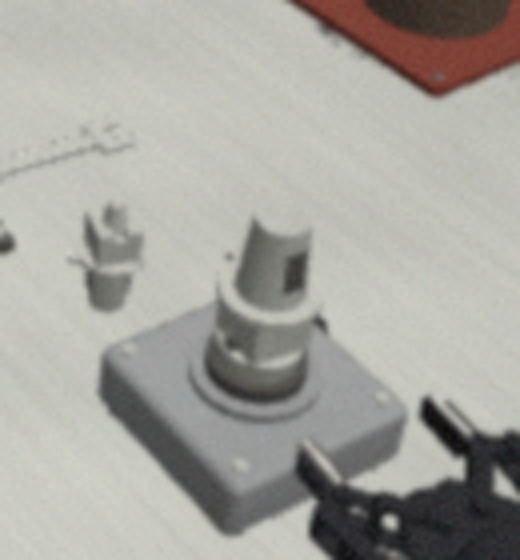

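View pics/top9.png

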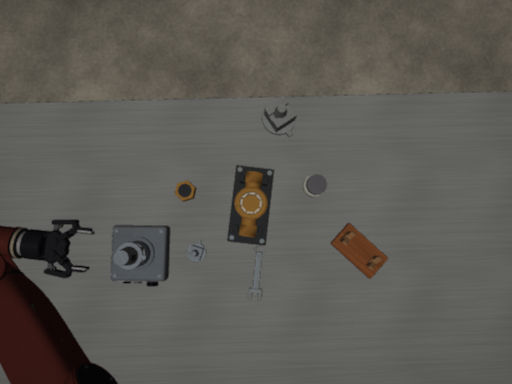

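The plug is seated: its collar underside is at 0.138 m (0.094 + 0.044) and its tip at 0.198 m. The valve and the bystanders are unmoved and the gripper is clear, so I'm handing in.

```bash
python3 -c "
from plant import *
job_done(); print(observe()['time_s'])"
```

```text
the job is handed in; nothing more can be done
the job is handed in; nothing more can be done
```

The plug is out of the valve, turned over, seated on the lapper's spindle nose and released, and the job is handed in. It took about 33 s of the 72 s allowed, and no verdict was reported.

**What I did:**
- **Freeing it:** I gripped the head from the side and rocked it about ±6.5° along the pipe, +x end first, while easing it up 20 mm. By then only its own weight of about 6 N was on the wrist, so I lifted it clear.
- **Turning and seating:** I rolled it over and lowered it onto the nose from the lapper's +y side. A 100 mm look-alike plug stood in the way of the direct approach.

**Last checks before handing in:**
- **Seating:** the collar underside was at 0.138 m and the plug's end at 0.198 m, which matches slots fully home over the dogs.
- **Centring:** the plug was within about 1 mm of the nose in the top camera.
- **Uprightness:** tilt was about 1° in both views, roughly the noise of the measurement.
- **Valve and bystanders:** the valve rim was within about 1–2 mm of where the plug axis stood at the start. The nut, spanner and jar looked unmoved in the top picture; I did not measure them.
- **Gripper:** it was clear, with zero wrist force.

**What disagreed:**
- **Camera offset:** the top camera read about 2.4 mm low in y compared with the arm. The plug also sat 2.3 mm further out in the grip than nominal. I corrected for both before lowering.
- **Retreat:** my first retreat line was refused as unreachable, so I backed off 110 mm instead of 130 mm.

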